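# Quarter turn of a bead dish at the reading ring

## Robot

A 7-joint arm with a two-finger parallel gripper is mounted at the origin on a cart in front of the work surface, level with it; the furniture and walls round the work are solid. World frame = base frame: x ahead of the robot, y to its left, z up, the work surface at z = 0. Lengths are in mm, angles in rad, forces in N, time in s.
With the tool pointing down it reaches from about 425 to 950 mm from the base axis. Payload 16.7 kg.
Tool frame: the origin (TCP) lies midway between the tips of the shut fingers; the grasp point (between the pads) lies tcp_to_grasp behind it (tcp_to_grasp is the distance from the TCP to the grasp point, in mm); z points along the fingers, y is the line along which they close (so a half turn about z gives the same grasp; the last joint's range is limited). The gripper opens to 94 mm and grips with 3 to 60 N. Pads are 16 mm wide; open, the fingers measure 119 mm over their backs; the gripper's body (75 mm by 177 mm) begins 78 mm behind the grasp point.
Start: joints at [1.192, 0.426, 0.074, 1.606, -0.034, 1.111, -0.067], TCP at [153.067, -657.377, 205.467] pointing down, gripper open.
Joint ranges: [-2.85, 2.85], [-0.5, 2.14], [-1.23, 1.37], [0.21, 2.46], [-1.02, 4.16], [0.16, 2.05], [-2.73, 2.73]. Speed limits (rad/s): [1.89, 1.89, 2.39, 2.39, 3.01, 3.01, 3.01].

## Interface

Orientations are given as [roll, pitch, yaw] about the fixed x, y, z axes, in that order (R = Rz(yaw) Ry(pitch) Rx(roll)).
In Python, from plant import * gives the robot as it stands.
- The arm moves only by the tool arm_command, never from a script. Its argument "commands" is a list of rows, each an object of numbers: "x", "y", "z": the shift along the world's x, y, z in cm; "roll": the turn about the world's z in degrees. A call has 1 to 12 rows; each row is the pose to reach, as a shift and turn from the pose commanded when the call began; what a row does not reach only later rows make up. A row lasts 1/12 s, in which the tool goes at most 41.7 mm and 7.16 degrees, less where a joint would pass 70% of its speed; a pose out of reach is approached as far as the arm can. A call with a gripper value outside its range is refused whole. "claw" is the opening, from 0 (shut) to 1 (fully open), set as the call begins (left out, the last holds). The fingers move at their own pace and stop on an object; "squeeze" is the grip in N (left out, the last holds). Time passes only in rows, so rows that repeat a pose let the fingers close. It gives the time, the measured TCP pose, the force, the opening and the grip force at its end, in the units of the state.
- state(): the state, without advancing time (a new reading comes with each control period).
- snapshot(name): name is "scene" or "side" or "wrist"; returns a dict with "pixels" (384x512x3 uint8, red, green, blue), "fx", "fy", "cx", "cy" (pixels), "rvec" (rotation vector, rad) and "tvec" (3), from world to camera coordinates, as OpenCV has them. Camera axes: x right, y down, z forward; pixel columns grow to the right and rows downward; lengths in mm; the calibration is good to about 2 mm. A picture is of the moment at which its call begins. There is no depth.
- sign_off(): hands the job in; it is judged then, once.
The state is a dict: "time_s": time; "joint_positions": joint angles; "qd": joint speeds; "tau": joint torques, N m; "eef_pos": TCP position; "orientation": TCP orientation; "ft_force": force on the tool from outside, world axes, zero at the start; "moment": the same for the moment, N m; "finger_gap": finger opening in mm; "grip_force": force on a finger pad.
Only numpy, scipy, OpenCV 4.12 (cv2) and the standard library are available. Lean on these libraries where they do the work, as an engineer would, in place of code of your own. Each camera call takes 0.05 s, during which the arm holds its last target. There are 200 camera calls.

## Task

Slide the round bead dish along the desk, without lifting it, until it stands centred in the black ring with its blue handle roughly over the green bar. Then take it by the handle, lift it about ten centimetres straight up and, staying centred above the ring, turn it slowly a quarter turn counter-clockwise (seen from above) until the handle points along the red bar, with the dish level and the red ball resting in its middle all the while. Finish holding it there, level and still, for the reading; do not put it down or touch the ball, and leave the other things on the desk alone.

Things in the scene. Friction and masses are not known exactly. Their poses are not given: they have to be found in the camera images.
- dish: loose round dark grey metal dish, 112 mm across, 21 mm high, upright outer wall, 0.18 kg. Its floor is a 9 degree cone, lowest (6 mm above the underside) in the middle: the ball rolls there by itself. A straight blue handle sticks out along dish +x, from 56 to 108 mm from the centre, 14 mm wide (along dish y), 12 to 28 mm above the underside. Origin: centre of the underside; z up.
- dish_handle (a point): middle of the blue handle: 85 mm from the dish's centre along dish +x, 20 mm above its underside; a good place to grip across the 14 mm width
- ball: red ball, 20 mm diameter, 33 g, loose in the dish, rests in its middle. The origin lies at its underside at the start and turns with it as it rolls: use point ball_center.
- ball_center (a point): centre of the red ball
- station: flat ring printed on the desk, fixed: black, 134 mm across. Origin: its centre, z = 0. Green bar outward along station +x, red bar along station +y (a quarter turn counter-clockwise from above); each from 70 to 130 mm from the centre, 12 mm wide. At the start the dish stands 13 to 18 cm from it on the station's -y side, its handle within 12 degrees of parallel to the green bar.
- marker_black: black marker pen lying on the desk, 13x135x13 mm, bystander
- tape_roll: roll of black tape on the desk (the one nearer the robot), 70 mm wide, 19 mm high, bystander
- label_roll: cream roll of labels, 59 mm wide, 25 mm high, bystander
- filter_disc: white round filter holder, 52 mm wide, 7 mm high, bystander
Things that resemble listed ones, but are neither listed nor needed, are in the scene too. Several things have the shape of the dish; the one meant has the colours described above.

How it is judged:
By the outcome, as a careful person would: the job done as asked, in the order asked, and still so for the second after the job is handed in, while the arm keeps its last pose, push and grip.
It also fails if it takes over 54 s, if anything falls off the work surface, if the arm or the gripper's body presses on something with over 40 N, if the wrist force passes 120 N, or if a joint passes its speed limit or range.

## Working session

There is one attempt and no reset: what is moved stays moved. The work goes in short steps, Python scripts to look and compute and a tool call to move; the robot and the scene stay as the last step left them, time stands still between calls to the robot, and variables do not carry over. Pictures are saved under pics/ and viewed, at most 10 in all, crops included, and the job is handed in when it is done.

Besides the shell and the picture viewer there is one more tool, called after "Call:" as name([rows], argument=value, ...), one row to a line, values as JSON. arm_command: Moves the arm, as the interface text tells. Its arguments: {"type":"object","properties":{"commands":{"type":"array","items":{"type":"object","properties":{"x":{"type":"number"},"y":{"type":"number"},"z":{"type":"number"},"roll":{"type":"number"}}}},"claw":{"type":"number"},"squeeze":{"type":"number"}},"required":["commands"]}

```bash
ls; mkdir -p pics; cat > h.py <<'E'
from plant import *
import numpy as np, cv2, pickle
def snap(n,f):
    s=snapshot(n); cv2.imwrite('pics/'+f+'.png',cv2.cvtColor(np.asarray(s['pixels'],np.uint8),cv2.COLOR_RGB2BGR)); pickle.dump(s,open('pics/'+f+'.pkl','wb')); return s
def load(f): return pickle.load(open('pics/'+f+'.pkl','rb'))
def ray(s,u,v,z=0):
    R=cv2.Rodrigues(np.array(s['rvec'],float))[0]; t=np.array(s['tvec'],float)
    c=-R.T@t; d=R.T@np.array([(u-s['cx'])/s['fx'],(v-s['cy'])/s['fy'],1]); return (c+d*(z-c[2])/d[2])
def proj(s,P):
    K=np.array([[s['fx'],0,s['cx']],[0,s['fy'],s['cy']],[0,0,1]],float)
    return cv2.projectPoints(np.array(P,float).reshape(-1,3),np.array(s['rvec'],float),np.array(s['tvec'],float),K,None)[0].reshape(-1,2)
E
python3 - <<'E'
from h import *
a=snap('scene','scene0');b=snap('side','side0')
st=state();print(st)
for n in('scene0','side0'):
    im=cv2.imread(f'pics/{n}.png');cv2.imwrite(f'pics/{n}_b.png',cv2.resize(im,(800,600),interpolation=cv2.INTER_CUBIC))
E
```

```text
pics
{'time_s': 0.1, 'joint_positions': array([ 1.19255141,  0.4266724 ,  0.07386192,  1.60649204, -0.03410895,
        1.11082292, -0.06712582]), 'qd': array([-0.00010578, -0.00247915, -0.00092582, -0.0013085 ,  0.0012326 ,
       -0.00087108, -0.0005464 ]), 'tau': array([ 7.29892679e-03, -9.37469244e+01,  3.67669612e+00, -4.55035651e+01,
       -4.85391228e-02,  1.67894340e-02,  3.13722535e-05]), 'eef_pos': array([ 152.94642155, -657.05599617,  204.86644201]), 'orientation': array([-3.14045998e+00,  7.49763397e-05,  2.28676971e-01]), 'ft_force': array([ 0.27058015, -0.51791392, -0.64771368]), 'moment': array([0.01297187, 0.02031668, 0.00616291]), 'grip_force': 0.0, 'finger_gap': 93.80932064625733}
```

View pics/scene0_b.png

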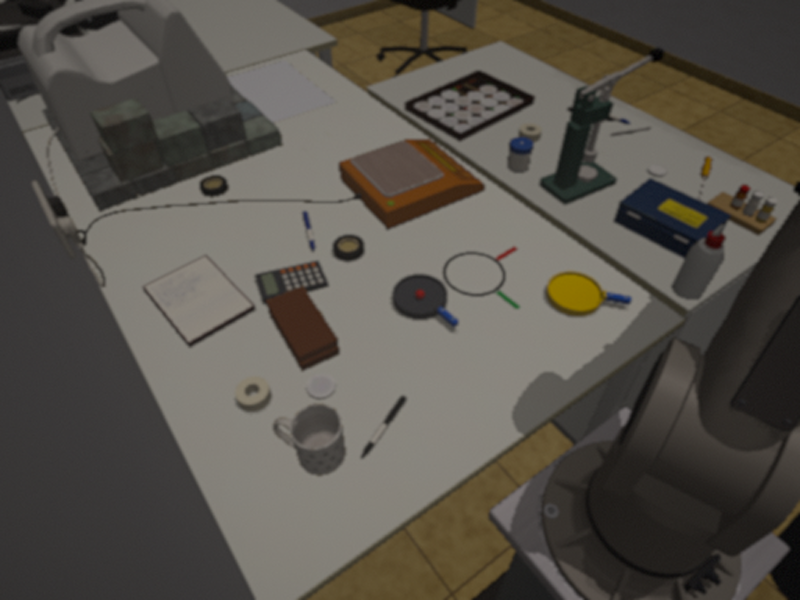

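View pics/side0_b.png

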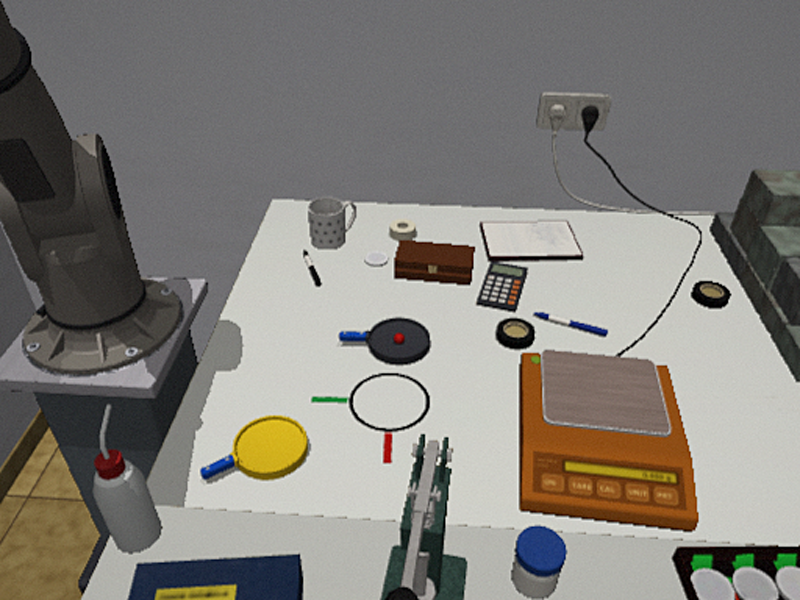

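```bash
cat > m.py <<'E'
from h import *
from scipy.optimize import least_squares
def meas(name,boxes):
    s=load(name);im=np.asarray(s['pixels']).astype(int);hsv=cv2.cvtColor(im.astype(np.uint8),cv2.COLOR_RGB2HSV)
    out={}
    for k,(x0,y0,x1,y1,z) in boxes.items():
        c=hsv[y0:y1,x0:x1];H,S,V=c[...,0].astype(int),c[...,1].astype(int),c[...,2].astype(int)
        m={'g':(abs(H-70)<20)&(S>100),'r':((H<8)|(H>172))&(S>120),'b':(abs(H-112)<12)&(S>110),'k':(V<70)}[k[0]]
        v,u=np.nonzero(m);P=np.array([ray(s,a+x0,b+y0,z) for a,b in zip(u,v)])[:,:2] if len(u) else np.zeros((0,2))
        if k[0]=='k':
            w=cv2.minEnclosingCircle(P.astype(np.float32));f=least_squares(lambda q:np.hypot(*(P-q[:2]).T)-q[2],[*w[0],w[1]],loss='soft_l1')
            print(name,k,len(P),'encl',np.round(w[0],1),round(w[1],1),'fit',np.round(f.x,1))
        elif len(P):
            d=np.linalg.svd(P-P.mean(0),full_matrices=False)[2][0];t=(P-P.mean(0))@d
            print(name,k,len(P),P.mean(0).round(1),'dir',round(float(np.degrees(np.arctan2(d[1],d[0]))),1),'len',round(np.ptp(t),1))
        else: print(k,'none')
E
python3 - <<'E'
from m import *
meas('side0',{'k':(222,236,278,280,0),'g':(195,250,226,262,0),'r':(240,272,258,300,0),'b':(214,208,238,222,20),'kdish':(234,200,278,234,21),'rball':(248,210,264,224,10)})
meas('scene0',{'k':(280,158,326,192,0),'g':(312,180,338,202,0),'r':(314,154,336,170,0),'b':(276,190,300,212,20),'kdish':(248,172,287,206,21),'rball':(260,180,278,196,10)})
s=load('side0')
for n,u,v in(('pen',305,252),('pen2',320,285),('disc',376,259),('yellow',270,447),('yhandle',205,472),('box',395,282),('tape',515,333),('press',430,440),('scale',520,355),('pressarm',432,440)): print(n,ray(s,u*.64,v*.64).round())
# enlarge
im=cv2.imread('pics/side0.png')[185:305,120:300];cv2.imwrite('pics/c.png',cv2.resize(im,(780,520),interpolation=cv2.INTER_CUBIC))
E
```

```text
side0 k 189 encl [ 564.2 -172.9] 80.1 fit [ 554.6 -161.9   64.2]
side0 g 61 [ 452.7 -166.3] dir 1.7 len 56.0
side0 r 87 [ 559.5 -260.7] dir -87.5 len 56.0
side0 b 92 [477.  -25.2] dir 4.2 len 48.6
side0 kdish 919 encl [560.1 -32.1] 63.0 fit [560.5 -31.6  43.6]
side0 rball 41 [559.9 -13.5] dir -86.2 len 26.4
scene0 k 58 encl [ 523.6 -113.8] 65.2 fit [ 526.6 -121.2   60.5]
scene0 g 21 [ 456.  -166.1] dir -177.4 len 49.8
scene0 r 24 [ 560.9 -259. ] dir 92.8 len 52.0
scene0 b 46 [482.  -24.4] dir -177.7 len 47.6
scene0 kdish 758 encl [541.7 -18.3] 71.1 fit [554.8 -13.4  42. ]
scene0 rball 28 [568.  -23.7] dir 142.8 len 22.3
pen [336. 270.   0.]
pen2 [388. 151.   0.]
disc [494. 254.   0.]
yellow [ 379. -275.   -0.]
yhandle [ 293. -330.   -0.]
box [541. 173.   0.]
tape [776.  28.   0.]
press [ 625. -243.    0.]
scale [781. -33.   0.]
pressarm [ 628. -242.    0.]
```

View pics/c.png

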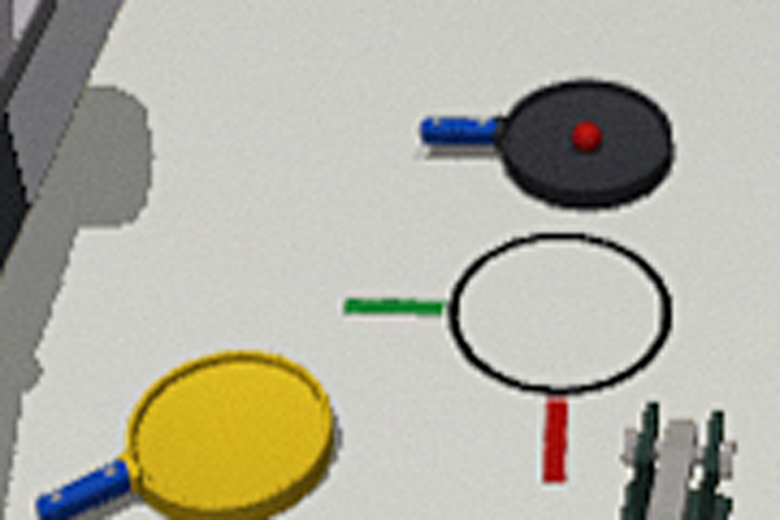

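The close view shows the dish with its ball at about (587,137) in the crop and its blue handle pointing left, towards the robot. The ring is below it at (560,313), with the green bar pointing left and the red bar pointing down.

```bash
python3 - <<'E'
from m import *
print(tcp_to_grasp)
a=load('side0');b=load('scene0')
# ring: dark pixels close to predicted annulus
for s,n in((a,'side'),(b,'scene')):
    g=cv2.cvtColor(np.asarray(s['pixels'],np.uint8),cv2.COLOR_RGB2GRAY).astype(np.float32)
    th=np.linspace(0,2*np.pi,120,endpoint=False)
    def score(c,r):
        p=proj(s,np.c_[c[0]+r*np.cos(th),c[1]+r*np.sin(th),0*th]).astype(np.float32);return cv2.remap(g,p[:,0].copy(),p[:,1].copy(),1).mean()
    best=min((score((x,y),r),x,y,r) for x in np.arange(545,565) for y in np.arange(-170,-150) for r in(63,64,65,66));print(n,best)
def model(q):
    x,y,t=q;c,s_=np.cos(t),np.sin(t);return [[x,y,16],[x+82*c,y+82*s_,20]]
for n,z in(('bottle',0),):print(n,ray(b,690*.64,290*.64).round(),'press',ray(b,578*.64,190*.64).round(),'knob@200',ray(b,657*.64,55*.64,200).round(),'knob side',ray(a,432*.64,440*.64,200).round())
# ball centre triangulated at z=16
print(ray(a,587/780*180+120,137/520*120+185,16),ray(b,420*.64,294*.64,16))
E
```

```text
18.8
side (np.float32(22.733025), np.int64(554), np.int64(-162), 64)
scene (np.float32(80.99201), np.int64(556), np.int64(-161), 64)
bottle [ 252. -491.    0.] press [ 625. -565.    0.] knob@200 [ 745. -932.  200.] knob side [ 625. -415.  200.]
[562.1511768  -22.50240469  16.        ] [560.98605995 -20.12225699  16.        ]
```

Call:
arm_command([
  {"z": 3},
  {"z": 6},
  {"z": 9, "y": 2},
  {"z": 11, "y": 4},
  {"z": 12, "x": 1.5, "y": 6},
  {"z": 12, "x": 3, "y": 8},
], claw=1)

```text
invalid input
```

Call:
arm_command([
  {"z": 3},
  {"z": 6},
  {"z": 9},
  {"z": 11},
  {"z": 12, "x": 1, "y": 1},
  {"z": 12, "x": 2, "y": 3},
], claw=1)

```text
invalid input
```

Call:
arm_command([
  {"x": 0, "y": 0, "z": 3, "roll": 0},
  {"x": 0, "y": 0, "z": 6, "roll": 0},
  {"x": 0, "y": 0, "z": 9, "roll": 0},
  {"x": 0, "y": 0, "z": 12, "roll": 0},
])

```text
time_s: 0.43
eef_pos: [152.9, -657.0, 326.5]
orientation: [-3.141, 0.0, 0.229]
ft_force: [0.6, -1.2, -0.1]
finger_gap: 94.1
grip_force: 0.0
```

Call:
arm_command([
  {"x": 1, "y": 2, "z": 0, "roll": 0},
  {"x": 2.4, "y": 4.6, "z": 0, "roll": -1},
  {"x": 3.8, "y": 7.3, "z": 0, "roll": -2},
  {"x": 5.2, "y": 10, "z": 0, "roll": -3},
  {"x": 6.6, "y": 12.7, "z": 0, "roll": -4},
  {"x": 8, "y": 15.4, "z": 0, "roll": -5},
  {"x": 9.4, "y": 18.1, "z": 0, "roll": -6},
  {"x": 10.8, "y": 20.8, "z": 0, "roll": -7},
  {"x": 12.2, "y": 23.5, "z": 0, "roll": -8},
  {"x": 13.6, "y": 26.2, "z": 0, "roll": -9},
  {"x": 15, "y": 28.9, "z": 0, "roll": -9},
  {"x": 16.2, "y": 31.5, "z": 0, "roll": -9},
])

```text
time_s: 1.43
eef_pos: [315.6, -340.7, 325.3]
orientation: [-3.141, 0.0, 0.072]
ft_force: [0.4, -0.1, -0.0]
finger_gap: 94.5
grip_force: 0.0
```

Call:
arm_command([
  {"x": 1.4, "y": 2.7, "z": 0, "roll": 0},
  {"x": 2.8, "y": 5.4, "z": 0, "roll": 0},
  {"x": 4.2, "y": 8.1, "z": 0, "roll": 0},
  {"x": 5.6, "y": 10.8, "z": 0, "roll": 0},
  {"x": 7, "y": 13.5, "z": -2, "roll": 0},
  {"x": 8.4, "y": 16.2, "z": -4, "roll": 0},
  {"x": 9.8, "y": 18.9, "z": -6, "roll": 0},
  {"x": 11.2, "y": 21.6, "z": -8, "roll": 0},
  {"x": 12.6, "y": 24.3, "z": -10, "roll": 0},
  {"x": 14, "y": 27, "z": -12, "roll": 0},
  {"x": 15.2, "y": 29.5, "z": -12, "roll": 0},
  {"x": 16.2, "y": 31.6, "z": -12, "roll": 0},
])

```text
time_s: 2.43
eef_pos: [476.8, -24.4, 204.2]
orientation: [-3.141, 0.002, 0.073]
ft_force: [-0.1, 0.1, 0.1]
finger_gap: 93.7
grip_force: 0.0
```

Check with the wrist camera before descending.

```bash
python3 - <<'E'
from m import *
s=snap('wrist','w1');st=state();print(st['eef_pos'],st['orientation'],st['joint_positions'].round(2))
im=np.asarray(s['pixels'],np.uint8);hsv=cv2.cvtColor(im,cv2.COLOR_RGB2HSV)
m=(abs(hsv[...,0].astype(int)-112)<12)&(hsv[...,1]>110)
n,l,stt,c=cv2.connectedComponentsWithStats(m.astype(np.uint8))
for i in range(1,n):
    if stt[i,4]>200: 
        v,u=np.nonzero(l==i);P=np.array([ray(s,a,b,26) for a,b in zip(u,v)])[:,:2];d=np.linalg.svd(P-P.mean(0),full_matrices=False)[2][0]
        print(stt[i],P.mean(0),np.degrees(np.arctan2(d[1],d[0])))
r=((hsv[...,0]<8)|(hsv[...,0]>172))&(hsv[...,1]>120)
n,l,stt,c=cv2.connectedComponentsWithStats(r.astype(np.uint8))
for i in range(1,n):
    if stt[i,4]>100: print(stt[i],ray(s,*c[i],16))
cv2.imwrite('pics/w1b.png',cv2.resize(cv2.imread('pics/w1.png'),(800,600)))
E
```

```text
[478.65684392 -20.69206906 204.98263393] [-3.13953099e+00  3.55157887e-05  7.60221859e-02] [ 0.41  0.14 -0.54  2.01  0.08  1.02 -1.66]
[251 149  10  26 225] [479.81073374 -22.47960672] -172.51150838409563
[246  69  21  21 321] [563.07673075 -17.15196573  16.        ]
[455  93  54  11 484] [ 561.56109239 -248.92700068   16.        ]
```

View pics/w1b.png

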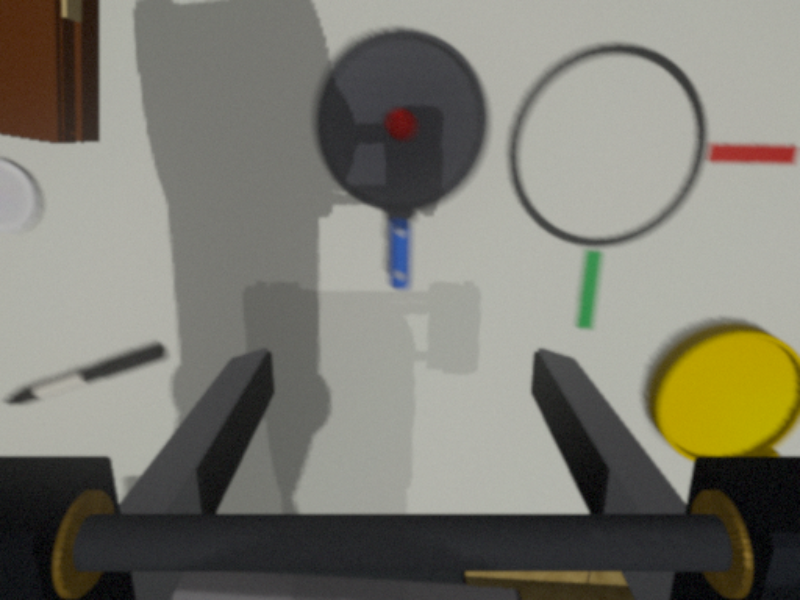

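Call:
arm_command([
  {"x": 0, "y": 0, "z": -2, "roll": 0},
  {"x": 0, "y": 0, "z": -4.5, "roll": 0},
  {"x": 0, "y": 0, "z": -7, "roll": 0},
  {"x": 0, "y": 0, "z": -9.5, "roll": 0},
  {"x": 0, "y": 0, "z": -12, "roll": 0},
  {"x": 0, "y": 0, "z": -14, "roll": 0},
  {"x": 0, "y": 0, "z": -16, "roll": 0},
  {"x": 0, "y": 0, "z": -17.5, "roll": 0},
  {"x": 0, "y": 0, "z": -18.5, "roll": 0},
  {"x": 0, "y": 0, "z": -19.2, "roll": 0},
  {"x": 0, "y": 0, "z": -19.5, "roll": 0},
  {"x": 0, "y": 0, "z": -19.5, "roll": 0},
])

```text
time_s: 3.48
eef_pos: [477.0, -26.4, 10.3]
orientation: [-3.141, 0.0, 0.072]
ft_force: [-0.3, -0.4, 0.0]
finger_gap: 94.2
grip_force: 0.0
```

```bash
python3 - <<'E'
from m import *
for k in range(4): 
    snap('side','s1');st=state();print(st['eef_pos'].round(2),st['orientation'].round(4),st['ft_force'].round(1))
snap('scene','sc1')
meas('side1' if 0 else 's1',{'rball':(248,210,264,224,16),'b':(214,208,238,222,20)})
w=snap('wrist','w2')
a=cv2.imread('pics/s1.png')[185:305,150:330];cv2.imwrite('pics/s1b.png',np.hstack([cv2.resize(a,(400,267)),cv2.resize(cv2.imread('pics/w2.png'),(400,267))]))
E
```

```text
[477.27 -26.39  10.79] [ 3.1416e+00 -3.0000e-04  7.1700e-02] [-0.3 -0.3  0.1]
[477.5  -26.37  11.06] [ 3.1415e+00 -8.0000e-04  7.1700e-02] [-0.2 -0.3 -0.5]
[477.58 -26.43  11.18] [ 3.1414e+00 -1.1000e-03  7.1600e-02] [-0.1  0.1  0.4]
[477.57 -26.46  11.17] [ 3.1414e+00 -1.2000e-03  7.1500e-02] [ 0.3 -0.4 -0. ]
s1 rball 45 [560.7 -19.9] dir -86.6 len 26.3
s1 b 51 [480.5 -25.4] dir 3.5 len 49.2
```

View pics/s1b.png

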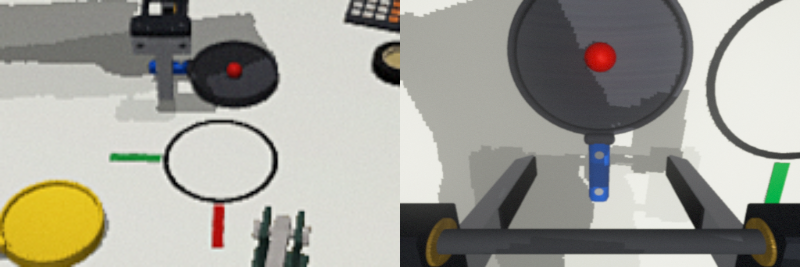

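The side view shows the fingers straddling the blue handle. The wrist view shows the handle centred between them, with the ball in the middle of the dish.

Call:
arm_command([
  {"x": 0, "y": 0, "z": -0.4, "roll": 0},
  {"x": 0, "y": 0, "z": -0.8, "roll": 0},
  {"x": 0, "y": 0, "z": -0.8, "roll": 0},
  {"x": 0, "y": 0, "z": -0.8, "roll": 0},
  {"x": 0, "y": 0, "z": -0.8, "roll": 0},
])

```text
time_s: 4.2
eef_pos: [477.0, -26.3, 2.3]
orientation: [-3.141, 0.0, 0.072]
ft_force: [0.4, 0.0, 0.3]
finger_gap: 93.9
grip_force: 0.0
```

Call:
arm_command([
  {"x": 0, "y": 0, "z": 0, "roll": 0},
  {"x": 0, "y": 0, "z": 0, "roll": 0},
  {"x": 0, "y": 0, "z": 0, "roll": 0},
  {"x": 0, "y": 0, "z": 0, "roll": 0},
  {"x": 0, "y": 0, "z": 0, "roll": 0},
  {"x": 0, "y": 0, "z": 0, "roll": 0},
  {"x": 0, "y": 0, "z": 0, "roll": 0},
  {"x": 0, "y": 0, "z": 0, "roll": 0},
  {"x": 0, "y": 0, "z": 0, "roll": 0},
  {"x": 0, "y": 0, "z": 0, "roll": 0},
  {"x": 0, "y": 0, "z": 0, "roll": 0},
  {"x": 0, "y": 0, "z": 0, "roll": 0},
], claw=0.05, squeeze=5)

```text
time_s: 5.2
eef_pos: [477.1, -26.4, 2.5]
orientation: [-3.142, -0.0, 0.072]
ft_force: [-0.0, 0.0, -0.3]
finger_gap: 17.4
grip_force: 0.0
```

Call:
arm_command([
  {"x": 0, "y": 0, "z": 0, "roll": 0},
  {"x": 0, "y": 0, "z": 0, "roll": 0},
  {"x": 0, "y": 0, "z": 0, "roll": 0},
  {"x": 0, "y": 0, "z": 0, "roll": 0},
  {"x": 0, "y": 0, "z": 0, "roll": 0},
  {"x": 0, "y": 0, "z": 0, "roll": 0},
], claw=0, squeeze=40)

```text
time_s: 5.7
eef_pos: [477.1, -26.3, 2.5]
orientation: [-3.142, -0.0, 0.072]
ft_force: [-0.8, 0.6, 0.3]
finger_gap: 13.8
grip_force: 40.0
```

```bash
python3 - <<'E'
from m import *
s=snap('wrist','w3');st=state();print(st['eef_pos'].round(1),st['orientation'].round(4),st['finger_gap'],st['grip_force'],st['ft_force'])
b=snap('scene','sc3');snap('side','s3');meas('s3',{'rball':(248,210,264,224,16),'b':(214,208,238,222,20)})
im=np.asarray(s['pixels'],np.uint8);hsv=cv2.cvtColor(im,cv2.COLOR_RGB2HSV)
r=((hsv[...,0]<8)|(hsv[...,0]>172))&(hsv[...,1]>120)
n,l,stt,c=cv2.connectedComponentsWithStats(r.astype(np.uint8))
for i in range(1,n):
    if stt[i,4]>100: print(stt[i],ray(s,*c[i],16))
cv2.imwrite('pics/w3b.png',cv2.resize(cv2.imread('pics/w3.png'),(800,600)))
E
```

```text
[477.1 -26.3   2.5] [-3.1415 -0.      0.0717] 13.499784176432915 39.999908208847046 [-0.58803176  1.55949101 -0.16338526]
s3 rball 45 [560.7 -19.9] dir -86.6 len 26.3
s3 b 56 [478.5 -28.3] dir 4.2 len 48.6
[ 236   59   43   45 1550] [561.77922838 -20.5480592   16.        ]
```

View pics/w3b.png

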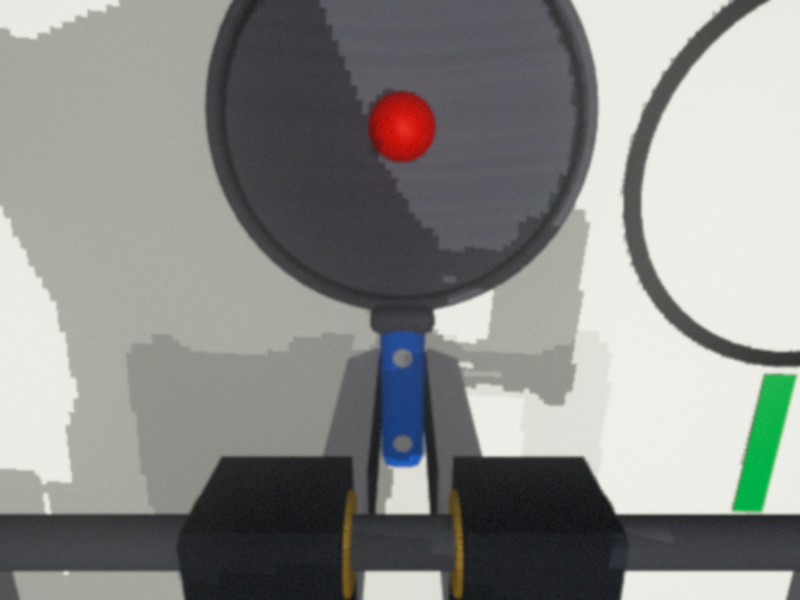

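Call:
arm_command([
  {"x": 0, "y": -0.1, "z": 0, "roll": 0},
  {"x": 0, "y": -0.3, "z": 0, "roll": 0},
  {"x": 0, "y": -0.6, "z": 0, "roll": 0},
  {"x": 0, "y": -1.0, "z": 0, "roll": 0},
  {"x": -0.1, "y": -1.5, "z": 0, "roll": 0},
  {"x": -0.1, "y": -2.0, "z": 0, "roll": 0},
  {"x": -0.1, "y": -2.5, "z": 0, "roll": -0.2},
  {"x": -0.1, "y": -3.0, "z": 0, "roll": -0.2},
  {"x": -0.2, "y": -3.5, "z": 0, "roll": -0.3},
  {"x": -0.2, "y": -4.0, "z": 0, "roll": -0.3},
  {"x": -0.2, "y": -4.5, "z": 0, "roll": -0.4},
  {"x": -0.2, "y": -5.0, "z": 0, "roll": -0.4},
])

```text
time_s: 6.85
eef_pos: [475.0, -76.9, 2.5]
orientation: [-3.142, 0.0, 0.064]
ft_force: [-0.8, 2.2, 0.1]
finger_gap: 13.6
grip_force: 40.0
```

Call:
arm_command([
  {"x": 0, "y": -0.5, "z": 0, "roll": 0},
  {"x": 0, "y": -1.0, "z": 0, "roll": 0},
  {"x": -0.1, "y": -1.5, "z": 0, "roll": 0},
  {"x": -0.1, "y": -2.0, "z": 0, "roll": -0.2},
  {"x": -0.1, "y": -2.5, "z": 0, "roll": -0.2},
  {"x": -0.1, "y": -3.0, "z": 0, "roll": -0.2},
  {"x": -0.2, "y": -3.5, "z": 0, "roll": -0.3},
  {"x": -0.2, "y": -4.0, "z": 0, "roll": -0.3},
  {"x": -0.2, "y": -4.5, "z": 0, "roll": -0.4},
  {"x": -0.3, "y": -5.0, "z": 0, "roll": -0.4},
  {"x": -0.3, "y": -5.5, "z": 0, "roll": -0.4},
  {"x": -0.3, "y": -5.9, "z": 0, "roll": -0.5},
])

```text
time_s: 7.85
eef_pos: [472.0, -136.0, 2.5]
orientation: [-3.142, 0.0, 0.056]
ft_force: [0.3, 1.6, 0.2]
finger_gap: 14.0
grip_force: 40.0
```

Call:
arm_command([
  {"x": 0, "y": -0.5, "z": 0, "roll": 0},
  {"x": -0.1, "y": -1.0, "z": 0, "roll": 0},
  {"x": -0.1, "y": -1.5, "z": 0, "roll": -0.1},
  {"x": -0.1, "y": -1.9, "z": 0, "roll": -0.1},
  {"x": -0.1, "y": -2.3, "z": 0, "roll": -0.1},
  {"x": -0.2, "y": -2.6, "z": 0, "roll": -0.1},
  {"x": -0.2, "y": -2.8, "z": 0, "roll": -0.1},
  {"x": -0.2, "y": -2.9, "z": 0, "roll": -0.1},
  {"x": -0.2, "y": -3.0, "z": 0, "roll": -0.1},
  {"x": -0.2, "y": -3.0, "z": 0, "roll": -0.1},
  {"x": -0.2, "y": -3.0, "z": 0, "roll": -0.1},
  {"x": -0.2, "y": -3.0, "z": 0, "roll": -0.1},
])

```text
time_s: 8.85
eef_pos: [470.0, -165.4, 2.5]
orientation: [3.142, 0.0, 0.054]
ft_force: [-0.0, 0.1, 0.7]
finger_gap: 13.8
grip_force: 40.0
```

```bash
python3 - <<'E'
from m import *
a=snap('side','s4');b=snap('scene','sc4');w=snap('wrist','w4');st=state();print(st['eef_pos'].round(1),st['orientation'].round(4),st['finger_gap'],st['grip_force'],st['ft_force'])
y=st['orientation'][2];c=st['eef_pos'][:2]+84.8*np.array([np.cos(y),np.sin(y)]);print('dish',c)
c1=[proj(a,[c[0],c[1],16])[0],proj(w,[c[0],c[1],16])[0]];print(c1)
def crop(f,x0,y0,x1,y1): return cv2.resize(cv2.imread(f'pics/{f}.png')[y0:y1,x0:x1],(400,300),interpolation=cv2.INTER_CUBIC)
cv2.imwrite('pics/v4.png',np.vstack([np.hstack([crop('s4',190,215,310,305),crop('sc4',255,140,355,215)]),np.hstack([crop('w4',0,0,512,384)]*2)]))
E
```

```text
[ 470.  -165.4    2.5] [3.1416 0.     0.0542] 13.804194731292078 40.005959272384644 [-0.46448695  0.56369163  1.15580815]
dish [ 554.72216256 -160.81225336]
[array([249.04791535, 251.41257695]), array([256.08553016,  81.0196542 ])]
```

View pics/v4.png

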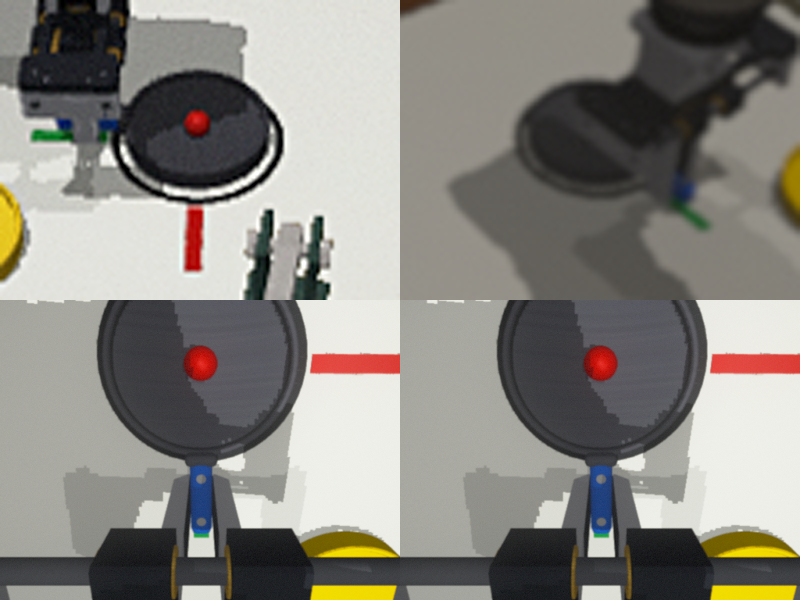

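In the side and scene views the dish stands inside the ring with a white gap all round. The handle lies over the green bar, and the ball is in the middle. I'll check the centring against the red bar in the wrist view.

```bash
python3 - <<'E'
from m import *
meas('w4',{'r':(380,60,512,110,0)})
s=load('w4');im=cv2.cvtColor(np.asarray(s['pixels'],np.uint8),cv2.COLOR_RGB2HSV)
m=((im[...,0]<8)|(im[...,0]>172))&(im[...,1]>120);m[:,:380]=0
v,u=np.nonzero(m);print(u.min(),ray(s,u.min()+1,v[u<u.min()+5].mean()))
meas('w1',{'r':(440,85,512,112,0),'g':(365,155,392,215,0)})
# ring in w1 and side remaining arcs
for n in('w1','s4'):
    s=load(n);g=cv2.cvtColor(np.asarray(s['pixels'],np.uint8),cv2.COLOR_RGB2GRAY).astype(np.float32);th=np.radians(np.arange(0,360,3) if n=='w1' else np.arange(190,350,2))
    f=lambda c,r:cv2.remap(g,*[q.copy() for q in proj(s,np.c_[c[0]+r*np.cos(th),c[1]+r*np.sin(th),0*th]).astype(np.float32).T],1).mean()
    print(n,min((f((x,y),r),x,y,r) for x in np.arange(547,562,.5) for y in np.arange(-168,-152,.5) for r in(64,65,66)))
E
```

```text
w4 r 2705 [ 560.  -260.3] dir -87.4 len 57.6
398 [ 558.10689259 -232.30327843    0.        ]
w1 r 484 [ 561.6 -259. ] dir -86.9 len 56.2
w1 g 317 [ 457.  -164.1] dir -177.0 len 56.7
w1 (np.float32(77.56909), np.float64(556.5), np.float64(-159.0), 64)
s4 (np.float32(21.368763), np.float64(554.5), np.float64(-162.0), 64)
```

Call:
arm_command([
  {"x": 0, "y": 0, "z": 0, "roll": 0},
  {"x": 0, "y": 0, "z": 0, "roll": 0},
  {"x": 0, "y": 0, "z": 0, "roll": 0},
  {"x": 0, "y": 0, "z": 0.1, "roll": 0},
  {"x": 0, "y": 0, "z": 0.2, "roll": 0},
  {"x": 0, "y": 0, "z": 0.4, "roll": 0},
  {"x": 0, "y": 0, "z": 0.6, "roll": 0},
  {"x": 0, "y": 0, "z": 0.9, "roll": 0},
  {"x": 0, "y": 0, "z": 1.2, "roll": 0},
  {"x": 0, "y": 0, "z": 1.4, "roll": 0},
  {"x": 0, "y": 0, "z": 1.5, "roll": 0},
  {"x": 0, "y": 0, "z": 1.5, "roll": 0},
], squeeze=58)

```text
time_s: 10.0
eef_pos: [470.2, -165.5, 17.8]
orientation: [3.141, -0.0, 0.054]
ft_force: [-0.2, -0.5, -2.7]
finger_gap: 13.5
grip_force: 58.0
```

```bash
python3 - <<'E'
from m import *
a=snap('side','s5');w=snap('wrist','w5');st=state();print(st['eef_pos'].round(1),st['orientation'].round(4),st['finger_gap'],st['grip_force'],st['ft_force'],st['moment'])
def crop(f,x0,y0,x1,y1): return cv2.resize(cv2.imread(f'pics/{f}.png')[y0:y1,x0:x1],(400,300),interpolation=cv2.INTER_CUBIC)
cv2.imwrite('pics/v5.png',np.hstack([crop('s5',190,205,310,295),crop('w5',0,0,512,384)]))
for n in('w4','w5'):
    im=cv2.cvtColor(cv2.imread(f'pics/{n}.png'),cv2.COLOR_BGR2HSV);m=((im[...,0]<8)|(im[...,0]>172))&(im[...,1]>120);m[:,350:]=0;v,u=np.nonzero(m);print('ball px',u.mean(),v.mean(),len(u))
E
```

```text
[ 470.  -165.4   17.5] [-3.1416 -0.      0.0542] 13.588137085897923 57.998172640800476 [ 0.13645749 -0.25828928 -1.74828019] [-0.05292152  0.19208761 -0.01255833]
ball px 256.1983258209916 80.75209272376047 1553
ball px 256.9791666666667 80.81119791666667 1536
```

View pics/v5.png

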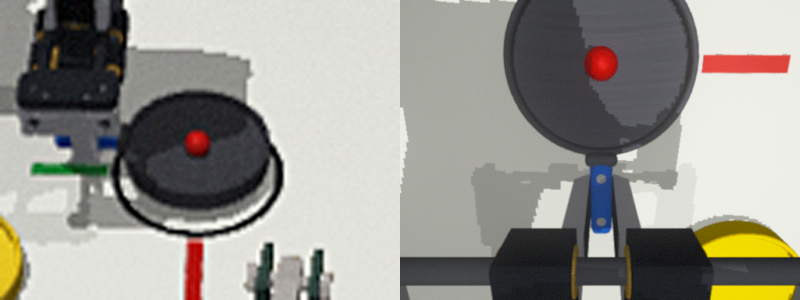

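The dish is off the desk and level, and the ball keeps the same place in the wrist view.

Call:
arm_command([
  {"x": 0, "y": 0, "z": 0.1, "roll": 0},
  {"x": 0, "y": 0, "z": 0.3, "roll": 0},
  {"x": 0, "y": 0, "z": 0.6, "roll": 0},
  {"x": 0, "y": 0, "z": 1.0, "roll": 0},
  {"x": 0, "y": 0, "z": 1.4, "roll": 0},
  {"x": 0, "y": 0, "z": 1.8, "roll": 0},
  {"x": 0, "y": 0, "z": 2.2, "roll": 0},
  {"x": 0, "y": 0, "z": 2.6, "roll": 0},
  {"x": 0, "y": 0, "z": 3.0, "roll": 0},
  {"x": 0, "y": 0, "z": 3.4, "roll": 0},
  {"x": 0, "y": 0, "z": 3.8, "roll": 0},
  {"x": 0, "y": 0, "z": 4.2, "roll": 0},
])

```text
time_s: 11.1
eef_pos: [470.0, -165.4, 59.9]
orientation: [-3.142, -0.0, 0.054]
ft_force: [0.3, 1.3, -2.1]
finger_gap: 13.5
grip_force: 58.0
```

Call:
arm_command([
  {"x": 0, "y": 0, "z": 0.4, "roll": 0},
  {"x": 0, "y": 0, "z": 0.8, "roll": 0},
  {"x": 0, "y": 0, "z": 1.2, "roll": 0},
  {"x": 0, "y": 0, "z": 1.6, "roll": 0},
  {"x": 0, "y": 0, "z": 2.0, "roll": 0},
  {"x": 0, "y": 0, "z": 2.4, "roll": 0},
  {"x": 0, "y": 0, "z": 2.8, "roll": 0},
  {"x": 0, "y": 0, "z": 3.2, "roll": 0},
  {"x": 0, "y": 0, "z": 3.6, "roll": 0},
  {"x": 0, "y": 0, "z": 3.9, "roll": 0},
  {"x": 0, "y": 0, "z": 4.1, "roll": 0},
  {"x": 0, "y": 0, "z": 4.2, "roll": 0},
])

```text
time_s: 12.1
eef_pos: [470.2, -165.4, 101.8]
orientation: [3.142, -0.0, 0.054]
ft_force: [-0.4, 0.1, -2.4]
finger_gap: 13.6
grip_force: 58.0
```

```bash
python3 - <<'E'
from m import *
w=snap('wrist','w6');st=state();print(st['eef_pos'].round(1),st['orientation'].round(4),st['finger_gap'],st['joint_positions'].round(2))
im=cv2.cvtColor(cv2.imread('pics/w6.png'),cv2.COLOR_BGR2HSV);m=((im[...,0]<8)|(im[...,0]>172))&(im[...,1]>120);m[:,350:]=0;v,u=np.nonzero(m);print('ball px',u.mean(),v.mean(),len(u))
y=st['orientation'][2];p=st['eef_pos'][:2];c=np.array([554.8,-160.8]);print('ctr',p+84.8*np.array([np.cos(y),np.sin(y)]))
q0=p
for k in range(5):
    o=[]
    for i in range(1,13):
        a=18*k+1.5*i;t=np.radians(a)+y;q=c-84.8*np.array([np.cos(t),np.sin(t)]);
        b=np.radians(18*k)+y;qb=c-84.8*np.array([np.cos(b),np.sin(b)]);o.append((*((q-qb)/10).round(2),1.5*i))
    print(k,[tuple(map(float,r)) for r in o])
E
```

```text
[ 470.2 -165.4  101.8] [ 3.1415e+00 -3.0000e-04  5.4200e-02] 13.399610155052384 [ 0.63  0.31 -0.49  2.07  0.2   0.81 -1.49]
ball px 256.9324675324675 80.75909090909092 1540
ctr [ 554.84779699 -160.83518378]
0 [(0.01, -0.22, 1.5), (0.04, -0.44, 3.0), (0.06, -0.66, 4.5), (0.09, -0.88, 6.0), (0.13, -1.1, 7.5), (0.18, -1.32, 9.0), (0.23, -1.54, 10.5), (0.28, -1.75, 12.0), (0.34, -1.96, 13.5), (0.41, -2.18, 15.0), (0.48, -2.39, 16.5), (0.56, -2.59, 18.0)]
1 [(0.08, -0.21, 1.5), (0.17, -0.41, 3.0), (0.26, -0.61, 4.5), (0.36, -0.81, 6.0), (0.47, -1.01, 7.5), (0.58, -1.2, 9.0), (0.69, -1.39, 10.5), (0.81, -1.58, 12.0), (0.93, -1.76, 13.5), (1.06, -1.94, 15.0), (1.19, -2.12, 16.5), (1.33, -2.3, 18.0)]
2 [(0.14, -0.17, 1.5), (0.29, -0.34, 3.0), (0.44, -0.5, 4.5), (0.6, -0.66, 6.0), (0.75, -0.81, 7.5), (0.92, -0.96, 9.0), (1.08, -1.11, 10.5), (1.26, -1.25, 12.0), (1.43, -1.39, 13.5), (1.61, -1.52, 15.0), (1.79, -1.65, 16.5), (1.97, -1.77, 18.0)]
3 [(0.19, -0.12, 1.5), (0.38, -0.23, 3.0), (0.57, -0.34, 4.5), (0.77, -0.44, 6.0), (0.97, -0.54, 7.5), (1.17, -0.63, 9.0), (1.37, -0.72, 10.5), (1.58, -0.8, 12.0), (1.79, -0.88, 13.5), (2.0, -0.95, 15.0), (2.21, -1.01, 16.5), (2.43, -1.07, 18.0)]
4 [(0.22, -0.05, 1.5), (0.43, -0.1, 3.0), (0.65, -0.15, 4.5), (0.87, -0.18, 6.0), (1.09, -0.21, 7.5), (1.31, -0.24, 9.0), (1.53, -0.26, 10.5), (1.75, -0.27, 12.0), (1.97, -0.28, 13.5), (2.2, -0.29, 15.0), (2.42, -0.28, 16.5), (2.64, -0.27, 18.0)]
```

Call:
arm_command([
  {"x": 0.01, "y": -0.22, "z": 0, "roll": 1.5},
  {"x": 0.04, "y": -0.44, "z": 0, "roll": 3},
  {"x": 0.06, "y": -0.66, "z": 0, "roll": 4.5},
  {"x": 0.09, "y": -0.88, "z": 0, "roll": 6},
  {"x": 0.13, "y": -1.1, "z": 0, "roll": 7.5},
  {"x": 0.18, "y": -1.32, "z": 0, "roll": 9},
  {"x": 0.23, "y": -1.54, "z": 0, "roll": 10.5},
  {"x": 0.28, "y": -1.75, "z": 0, "roll": 12},
  {"x": 0.34, "y": -1.96, "z": 0, "roll": 13.5},
  {"x": 0.41, "y": -2.18, "z": 0, "roll": 15},
  {"x": 0.48, "y": -2.39, "z": 0, "roll": 16.5},
  {"x": 0.56, "y": -2.59, "z": 0, "roll": 18},
])

```text
time_s: 13.15
eef_pos: [475.6, -191.3, 101.3]
orientation: [-3.141, 0.0, 0.37]
ft_force: [-0.2, -0.5, -2.8]
finger_gap: 13.5
grip_force: 58.0
```

Call:
arm_command([
  {"x": 0.08, "y": -0.21, "z": 0, "roll": 1.5},
  {"x": 0.17, "y": -0.41, "z": 0, "roll": 3},
  {"x": 0.26, "y": -0.61, "z": 0, "roll": 4.5},
  {"x": 0.36, "y": -0.81, "z": 0, "roll": 6},
  {"x": 0.47, "y": -1.01, "z": 0, "roll": 7.5},
  {"x": 0.58, "y": -1.2, "z": 0, "roll": 9},
  {"x": 0.69, "y": -1.39, "z": 0, "roll": 10.5},
  {"x": 0.81, "y": -1.58, "z": 0, "roll": 12},
  {"x": 0.93, "y": -1.76, "z": 0, "roll": 13.5},
  {"x": 1.06, "y": -1.94, "z": 0, "roll": 15},
  {"x": 1.19, "y": -2.12, "z": 0, "roll": 16.5},
  {"x": 1.33, "y": -2.3, "z": 0, "roll": 18},
])

```text
time_s: 14.15
eef_pos: [488.9, -214.4, 101.2]
orientation: [-3.141, 0.0, 0.684]
ft_force: [-0.3, 0.1, -2.5]
finger_gap: 13.6
grip_force: 58.0
```

Call:
arm_command([
  {"x": 0.14, "y": -0.17, "z": 0, "roll": 1.5},
  {"x": 0.29, "y": -0.34, "z": 0, "roll": 3},
  {"x": 0.44, "y": -0.5, "z": 0, "roll": 4.5},
  {"x": 0.6, "y": -0.66, "z": 0, "roll": 6},
  {"x": 0.75, "y": -0.81, "z": 0, "roll": 7.5},
  {"x": 0.92, "y": -0.96, "z": 0, "roll": 9},
  {"x": 1.08, "y": -1.11, "z": 0, "roll": 10.5},
  {"x": 1.26, "y": -1.25, "z": 0, "roll": 12},
  {"x": 1.43, "y": -1.39, "z": 0, "roll": 13.5},
  {"x": 1.61, "y": -1.52, "z": 0, "roll": 15},
  {"x": 1.79, "y": -1.65, "z": 0, "roll": 16.5},
  {"x": 1.97, "y": -1.77, "z": 0, "roll": 18},
])

```text
time_s: 15.15
eef_pos: [508.8, -232.1, 101.5]
orientation: [-3.142, -0.0, 0.999]
ft_force: [-1.0, 0.8, -3.0]
finger_gap: 13.4
grip_force: 58.0
```

Call:
arm_command([
  {"x": 0.19, "y": -0.12, "z": 0, "roll": 1.5},
  {"x": 0.38, "y": -0.23, "z": 0, "roll": 3},
  {"x": 0.57, "y": -0.34, "z": 0, "roll": 4.5},
  {"x": 0.77, "y": -0.44, "z": 0, "roll": 6},
  {"x": 0.97, "y": -0.54, "z": 0, "roll": 7.5},
  {"x": 1.17, "y": -0.63, "z": 0, "roll": 9},
  {"x": 1.37, "y": -0.72, "z": 0, "roll": 10.5},
  {"x": 1.58, "y": -0.8, "z": 0, "roll": 12},
  {"x": 1.79, "y": -0.88, "z": 0, "roll": 13.5},
  {"x": 2.0, "y": -0.95, "z": 0, "roll": 15},
  {"x": 2.21, "y": -1.01, "z": 0, "roll": 16.5},
  {"x": 2.43, "y": -1.07, "z": 0, "roll": 18},
])

```text
time_s: 16.15
eef_pos: [533.2, -242.7, 101.5]
orientation: [-3.142, -0.0, 1.313]
ft_force: [0.5, -0.0, -2.3]
finger_gap: 13.3
grip_force: 58.0
```

Call:
arm_command([
  {"x": 0.22, "y": -0.05, "z": 0, "roll": 1.5},
  {"x": 0.43, "y": -0.1, "z": 0, "roll": 3},
  {"x": 0.65, "y": -0.15, "z": 0, "roll": 4.5},
  {"x": 0.87, "y": -0.18, "z": 0, "roll": 6},
  {"x": 1.09, "y": -0.21, "z": 0, "roll": 7.5},
  {"x": 1.31, "y": -0.24, "z": 0, "roll": 9},
  {"x": 1.53, "y": -0.26, "z": 0, "roll": 10.5},
  {"x": 1.75, "y": -0.27, "z": 0, "roll": 12},
  {"x": 1.97, "y": -0.28, "z": 0, "roll": 13.5},
  {"x": 2.2, "y": -0.29, "z": 0, "roll": 15},
  {"x": 2.42, "y": -0.28, "z": 0, "roll": 16.5},
  {"x": 2.64, "y": -0.27, "z": 0, "roll": 18},
])

```text
time_s: 17.15
eef_pos: [559.6, -245.4, 101.5]
orientation: [-3.142, -0.0, 1.628]
ft_force: [0.5, 0.2, -1.4]
finger_gap: 13.7
grip_force: 58.0
```

Call:
arm_command([
  {"x": 0, "y": 0, "z": 0, "roll": 0},
  {"x": 0, "y": 0, "z": 0, "roll": 0},
  {"x": 0, "y": 0, "z": 0, "roll": 0},
  {"x": 0, "y": 0, "z": 0, "roll": 0},
  {"x": 0, "y": 0, "z": 0, "roll": 0},
  {"x": 0, "y": 0, "z": 0, "roll": 0},
  {"x": 0, "y": 0, "z": 0, "roll": 0},
  {"x": 0, "y": 0, "z": 0, "roll": 0},
  {"x": 0, "y": 0, "z": 0, "roll": 0},
  {"x": 0, "y": 0, "z": 0, "roll": 0},
])

```text
time_s: 17.98
eef_pos: [559.4, -245.4, 101.5]
orientation: [-3.142, -0.0, 1.625]
ft_force: [0.5, 0.4, -3.5]
finger_gap: 13.5
grip_force: 58.0
```

```bash
python3 - <<'E'
from m import *
w=snap('wrist','w7');snap('side','s7');snap('scene','sc7');st=state();print(st['eef_pos'].round(1),st['orientation'].round(4),st['finger_gap'],st['grip_force'],st['qd'].round(4))
im=cv2.cvtColor(cv2.imread('pics/w7.png'),cv2.COLOR_BGR2HSV);m=((im[...,0]<8)|(im[...,0]>172))&(im[...,1]>120);m[:,350:]=0;m[150:]=0;v,u=np.nonzero(m);print('ball px',u.mean(),v.mean(),len(u))
y=st['orientation'][2];print('ctr',st['eef_pos'][:2]+84.8*np.array([np.cos(y),np.sin(y)]))
def crop(f,x0,y0,x1,y1): return cv2.resize(cv2.imread(f'pics/{f}.png')[y0:y1,x0:x1],(400,300),interpolation=cv2.INTER_CUBIC)
cv2.imwrite('pics/v7.png',np.hstack([crop('s7',160,165,360,315),crop('w7',0,0,512,384)]))
E
```

```text
[ 559.4 -245.4  101.5] [-3.1415 -0.      1.625 ] 13.417392158938853 57.99816012382507 [ 0.0005 -0.0005 -0.0007 -0.001   0.0003  0.0002  0.0006]
ball px 256.7573812580231 80.48523748395378 1558
ctr [ 554.76744636 -160.69698028]
```

View pics/v7.png

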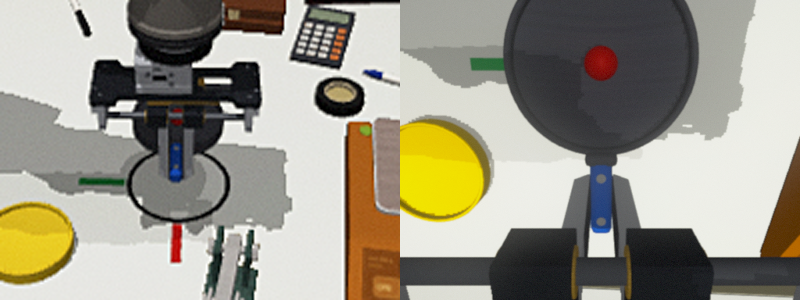

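The dish is held level above the ring with its handle along the red bar, the ball in the middle at wrist pixel (257,80), and the arm still.

```bash
python3 -c "
from plant import *
print(sign_off())"
```

```text
the job is handed in; nothing more can be done
None
```

I slid the dish into the ring, lifted it about 10 cm and turned it 90° counter-clockwise; I handed it in held level and still, with its handle along the red bar and the ball in the middle.

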